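Hook the lipped lid under the ledge of the fume filter box and swing it shut

TASK

Close the grey fume filter box with the lid that has the red grip and a steel lip: holding the lid tilted, lip end low, hook the lip under the box's yellow ledge, then swing the lid down until it lies flat on the box between its ridges, and let go. Leave the lipless cover with the blue grip where it lies.

Things in the scene. Friction and masses are not known exactly. Their poses are not given: they have to be found in the camera images.
- lipped_lid: Lid to fit: loose black plate 90 (x) x 110 (y) x 5 mm, 180 g, flat on the desk, with a steel lip 60 wide, 5 thick that continues it from y = +55 to +79. Red upright grip rib centred on the origin: 60 long along x, 14 thick along y, top 60 above the lid's underside; pinch it across its thickness from above. Origin: centre of the plate's underside (without lip); +y points to the lip, z up.
- lid_lip (a point): Middle of the lip's outer lower edge, 79 mm from the lid's origin along its +y. Seated, it is under the ledge and the lid lies flat on the deck, its origin near x = 0, y = 0, z = 50 mm of the box, its plate inside ridges and stop (play 7 mm either way along y, 8 along x).
- filter_box: Grey box fixed on a 4 mm board. Origin: its underside (z = 4 mm) below the seat's middle; +y points to the yellow ledge, z up. Flat deck 50 mm above the origin, with an opening over a filter. Ledge: free edge at y = +60, underside 18 and top 23 above the deck; wall under it at y = +86. Front stop 16 high, inner face y = -62 (no sliding in flat). Side ridges 6 high, inner faces x = -53, +53.
- plain_cover: A bystander to leave alone: a loose cover like the lid (90 x 110 x 5 mm, same rib) but with a blue grip and no lip. Origin: centre of its underside. Behind the work a laser head and its arm (not listed) overhang the desk: solid from x = 0.545 m onwards (world), 0.33 to 0.47 m above the desk, for all y above -0.17 m; keep wrist and gripper in front of it also when swinging across.

How it is judged:
By the outcome, as a careful person would: the job done as asked, in the order asked, and still so for the second after the job is handed in, with the robot touching nothing.
It also fails if it takes over 45 s, if anything falls off the work surface, if the arm or the gripper's body presses on something with over 40 N, if the wrist force passes 120 N, or if a joint passes its speed limit or range.

ROBOT

A 6-joint arm with a two-finger parallel gripper is mounted at the origin on a cart in front of the work surface, level with it; the furniture and walls round the work are solid. World frame = base frame: x ahead of the robot, y to its left, z up, the work surface at z = 0. Lengths are in m, angles in rad, forces in N, time in s.
With the tool pointing down it reaches from about 0.225 to 0.875 m from the base axis. Payload 3.4 kg.
Tool frame: the origin (TCP) lies between the finger pads; the fingertips stand 17 mm ahead of it and the grasp point (between the pads) lies 2 mm behind it; z points along the fingers, y is the line along which they close (so a half turn about z gives the same grasp; the last joint's range is limited). The gripper opens to 85 mm and grips with 20 to 120 N. Pads are 22 mm wide; open, the fingers measure 114 mm over their backs; the gripper's body (76 mm by 85 mm) begins 54 mm behind the grasp point. The pads swing forward as they close: fully open they stand 13 mm farther back than shut.
Start: joints at [-1.389, 0.276, 1.505, -0, 1.361, -0.121], TCP at [0.171, -0.549, 0.248] pointing down, gripper open.
Joint ranges: [-2.89, 2.89], [-0.75, 2.08], [0.22, 2.7], [-1.18, 4.32], [0.11, 2.71], [-2.7, 2.7]. Speed limits (rad/s): [2.57, 2.57, 3.14, 3.14, 3.14, 3.14].

INTERFACE

Orientations are given as a 3x3 rotation matrix whose columns are the frame's x, y, z axes.
In Python, from bench import r gives the robot as it stands. The module is installed in compiled form; this text tells all that it offers.
- The arm moves only by the tool jog_arm, never from a script. Its argument "steps" is a list that holds one entry, the list of rows, each a list of 7 numbers: the turn, a rotation vector about the tool's x, y, z in rad, then the shift along the tool's x, y, z in m, then the finger opening in m, from 0 to 0.0854. In form: [[[rx, ry, rz, tx, ty, tz, gripper], ...]]. A call has 1 to 12 rows; each row is the pose to reach, as a shift and turn from the pose commanded when the call began, along the tool's axes at that moment; what a row does not reach only later rows make up. A row lasts 1/12 s, in which the tool goes at most 41.7 mm and 7.16 degrees, less where a joint would pass 70% of its speed; a pose out of reach is approached as far as the arm can. A call with a gripper value outside its range is refused whole. The fingers move at their own pace and stop on an object; "force" is the grip in N (left out, the last holds). Time passes only in rows, so rows that repeat a pose let the fingers close. It gives the time, the measured TCP pose, the force, the opening and the grip force at its end, in the units of the state.
- r.state(): the state, without advancing time (a new reading comes with each control period).
- r.get_image(name): name is "scene" or "top"; returns a dict with "color" (420x560x3 uint8, red, green, blue), "mtx" (3x3 intrinsics, pixels), "pose" (4x4, takes a point from camera to world coordinates). Camera axes: x right, y down, z forward; pixel columns grow to the right and rows downward; lengths in m; the calibration is good to about 2 mm. A picture is of the moment at which its call begins. There is no depth.
- r.job_done(): hands the job in; it is judged then, once.
The state is a dict: "clock": time; "joint_pos": joint angles; "qd": joint speeds; "effort": joint torques, N m; "tool_pos": TCP position; "ee_rot": TCP orientation; "force": force on the tool from outside, world axes, zero at the start; "ft_torque": the same for the moment, N m; "grip_width": finger opening in m; "finger_force": force on a finger pad.
Only numpy, scipy, OpenCV 4.12 (cv2) and the standard library are available. Lean on these libraries where they do the work, as an engineer would, in place of code of your own. Each camera call takes 0.05 s, during which the arm holds its last target. There are 200 camera calls.

## Working session

There is one attempt and no reset: what is moved stays moved. The work goes in short steps, Python scripts to look and compute and a tool call to move; the robot and the scene stay as the last step left them, time stands still between calls to the robot, and variables do not carry over. Pictures are saved under pics/ and viewed, at most 10 in all, crops included, and the job is handed in when it is done.

Besides the shell and the picture viewer there is one more tool, called after "Request:" by a JSON object that holds its "name" and its "arguments". jog_arm: Moves the arm, as the interface text tells. Its arguments: {"type":"object","properties":{"steps":{"type":"array","items":{"type":"array","items":{"type":"array","items":{"type":"number"}}}},"force":{"type":"number"}},"required":["steps"]}

```bash
mkdir -p pics
python3 - <<'E'
from bench import r
import cv2,numpy as np
for n in("scene","top"):
    i=r.get_image(n);cv2.imwrite(f"pics/{n}0.png",i["color"][:,:,::-1]);print(n,i["mtx"].round(1).tolist(),i["pose"].round(4).tolist())
    np.savez(f"{n}0.npz",**i)
s=r.state();print(s["ee_rot"],s["clock"])
E
```

```text
scene [[458.7, 0.0, 279.7], [0.0, 458.7, 208.6], [0.0, 0.0, 1.0]] [[-0.4485, -0.3401, 0.8265, -0.4308], [-0.8937, 0.1789, -0.4114, 0.5807], [-0.008, -0.9232, -0.3842, 0.44], [0.0, 0.0, 0.0, 1.0]]
top [[383.1, 0.0, 276.2], [0.0, 383.1, 207.7], [0.0, 0.0, 1.0]] [[-0.0143, -0.9904, 0.1375, 0.3138], [-0.9999, 0.0152, 0.0058, 0.1495], [-0.0078, -0.1374, -0.9905, 0.8904], [0.0, 0.0, 0.0, 1.0]]
[[ 9.54510990e-01  2.98175559e-01 -3.25533051e-04]
 [ 2.98175675e-01 -9.54509520e-01  1.68611378e-03]
 [ 1.92033522e-04 -1.70648017e-03 -9.99998526e-01]] 0.1
```

View pics/scene0.png

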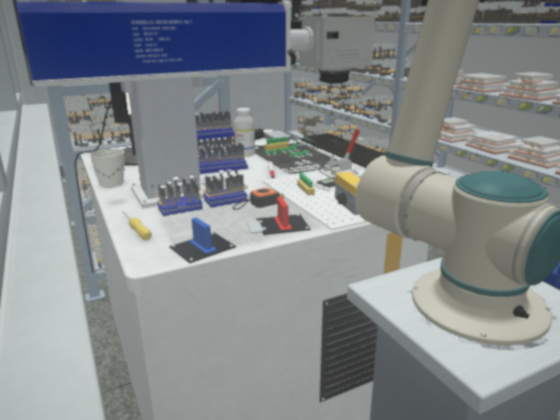

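View pics/top0.png

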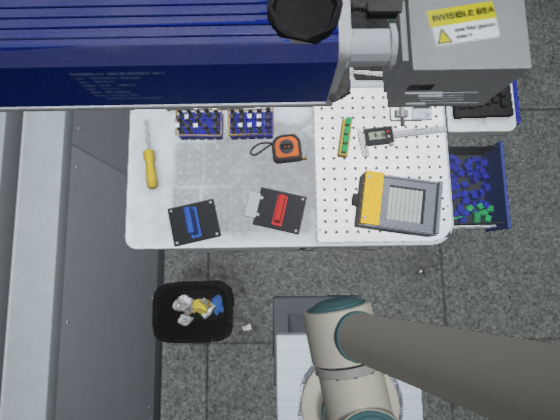

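The top view shows the red lid at about (279,210) with its lip to the left (world +y). The box is at (400,204) with the yellow ledge to the left, and the blue cover is at (194,222). I'll enlarge both areas.

Run:
```python
import cv2,numpy as np
a=cv2.imread("pics/top0.png")[165:245,240:450];cv2.imwrite("pics/c1.png",cv2.resize(a,None,fx=3.8,fy=3.8,interpolation=2))
b=cv2.imread("pics/scene0.png")[120:240,240:400];cv2.imwrite("pics/c2.png",cv2.resize(b,None,fx=5,fy=5,interpolation=2))
```

```text
(no output)
```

View pics/c1.png

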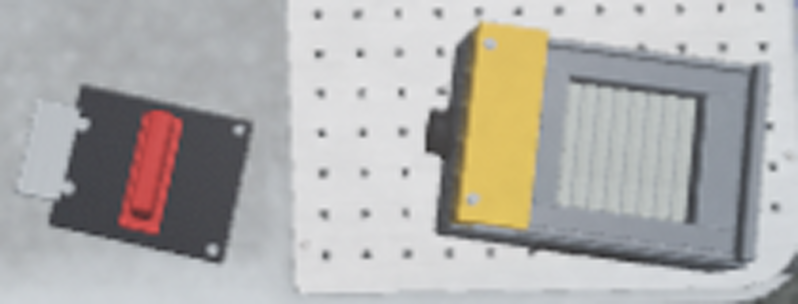

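View pics/c2.png

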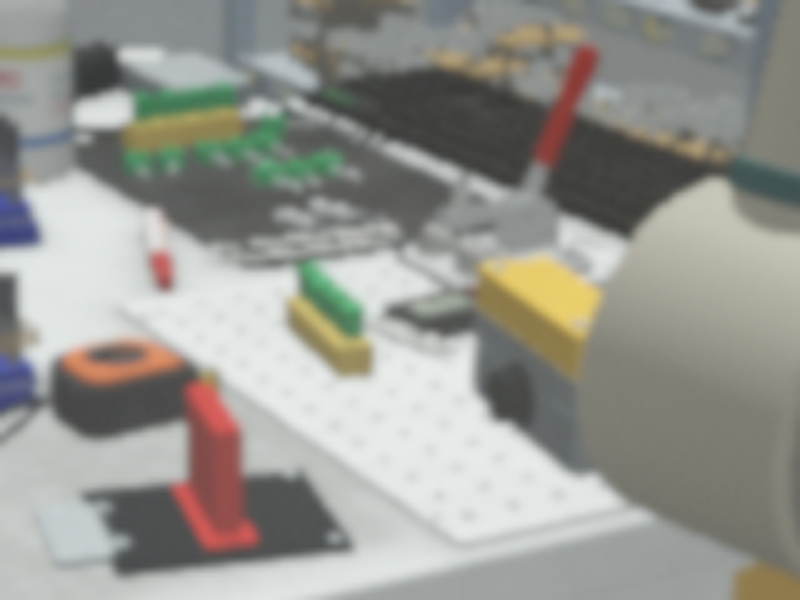

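c1: plate corners at (83,85), (252,122), (220,263), (50,225); lip end at (40,98)–(18,195). Ledge corners are at (482,22), (549,30), (530,230), (457,222), and the stop's inner edge runs (755,63)–(738,262). c2: the same lid corners at (85,493), (300,472), (352,548), (118,573), and ledge corners at (480,265) and (545,258).

```bash
cat > h.py <<'E'
import numpy as np,cv2
def load(n): return dict(np.load(n))
def ray(I,uv):
    uv=np.array(uv,float);d=np.linalg.inv(I["mtx"])@[uv[0],uv[1],1];return I["pose"][:3,3],I["pose"][:3,:3]@d
def onz(I,uv,z):
    o,d=ray(I,uv);return o+d*(z-o[2])/d[2]
def tri(I,a,J,b):
    P=lambda K:K["mtx"]@np.linalg.inv(K["pose"])[:3]
    x=cv2.triangulatePoints(P(I),P(J),np.array(a,float),np.array(b,float));return (x[:3]/x[3]).ravel()
E
python3 - <<'E'
from h import *
np.set_printoptions(precision=4,suppress=True)
T=load("top0.npz");S=load("scene0.npz")
t=lambda u,v:(240+u/3.8-.37,165+v/3.8-.37)
s=lambda u,v:(240+u/5-.4,120+v/5-.4)
for n,a,b in [("p1",(83,85),(300,472)),("p1b",(83,85),(85,493)),("p2",(252,122),(300,472)),("p3",(220,263),(352,548)),("p4",(50,225),(118,573)),("l1",(40,98),(40,508)),("l2",(18,195),(55,565)),("ledgeback",(482,22),(480,265)),("ledgefree",(549,30),(545,258))]:
    print(n,tri(T,t(*a),S,s(*b)))
for n,z,L in [("plate",.005,[(83,85),(252,122),(220,263),(50,225),(40,98),(18,195)]),("ledge",.077,[(482,22),(549,30),(530,230),(457,222)]),("stop",.070,[(755,63),(738,262)])]:
    Q=np.array([onz(T,t(*p),z) for p in L]);print(n,Q[:,:2].tolist() and Q)
    if n=="plate": print("centre",Q[:4].mean(0),"yaw of y", np.degrees(np.arctan2(*(Q[0]+Q[3]-Q[1]-Q[2])[:2])), "lip mid",Q[4:].mean(0))
E
```

```text
p1 [0.4512 0.1369 0.0226]
p1b [0.4863 0.187  0.0013]
p2 [0.4619 0.0834 0.0006]
p3 [0.3748 0.105  0.0009]
p4 [0.3998 0.209  0.0011]
l1 [0.4783 0.2136 0.0023]
l2 [0.4192 0.2297 0.0012]
ledgeback [ 0.5055 -0.0447  0.0734]
ledgefree [ 0.5008 -0.0822  0.0728]
plate [[0.4864 0.1884 0.005 ]
 [0.4616 0.0845 0.005 ]
 [0.375  0.1061 0.005 ]
 [0.3997 0.2094 0.005 ]
 [0.4787 0.2151 0.005 ]
 [0.4185 0.2289 0.005 ]]
centre [0.4307 0.1471 0.005 ] yaw of y 13.457978677063585 lip mid [0.4486 0.222  0.005 ]
ledge [[ 0.5053 -0.0428  0.077 ]
 [ 0.5001 -0.0808  0.077 ]
 [ 0.3859 -0.0641  0.077 ]
 [ 0.391  -0.0235  0.077 ]]
stop [[ 0.4805 -0.1994  0.07  ]
 [ 0.3667 -0.1816  0.07  ]]
```

The heights agree with the text. The lid's centre is (0.431, 0.147) with yaw -13.5°. The box origin is about (0.4335, -0.1305) with yaw -8.6°. Next: a helper that gives relative moves from the current pose, then the approach.

```bash
cat >> h.py <<'E'
from scipy.spatial.transform import Rotation as Ro
def objR(yaw,tilt=0): # lid frame; tilt>0: +y end low
    return Ro.from_euler("z",yaw,degrees=True)*Ro.from_euler("x",-tilt,degrees=True)
FLIP=Ro.from_matrix(np.diag([1,-1,-1.]))   # tool axes in lid frame: x=+x,y=-y,z down
GH=.040  # TCP above lid underside
def lid_tcp(p,yaw,tilt=0,off=(0,0,GH)):
    R=objR(yaw,tilt);return np.array(p)+R.apply(off),R*FLIP
BO=np.array([.4335,-.1305,.054]);BY=-8.6   # deck level
def seat(Y,Z,tilt,X=0,**k): return lid_tcp(BO+objR(BY).apply([X,Y,Z]),BY,tilt,**k)
def rel(start,tgt):
    (p0,R0),(p,R)=start,tgt
    return np.r_[(R0.inv()*R).as_rotvec(),R0.inv().apply(p-p0)].round(4).tolist()
def now():
    from bench import r
    s=r.state();return np.array(s["tool_pos"]),Ro.from_matrix(s["ee_rot"])
E
python3 - <<'E'
from h import *
a=now();print(rel(a,lid_tcp([.431,.147,.12],-13.5)))
print(rel(a,lid_tcp([.431,.147,0],-13.5)))
E
```

```text
[-0.0017, 0.0003, 0.5384, 0.4552, -0.5862, 0.0886]
[-0.0017, 0.0003, 0.5384, 0.4552, -0.586, 0.2086]
```

Request:
{"name": "jog_arm", "arguments": {"steps": [[[0,0,0.045,0.038,-0.049,0.004,0.06],[0,0,0.09,0.076,-0.098,0.008,0.06],[0,0,0.135,0.114,-0.147,0.012,0.06],[0,0,0.18,0.152,-0.196,0.016,0.06],[0,0,0.225,0.19,-0.244,0.02,0.06],[0,0,0.27,0.228,-0.293,0.024,0.06],[0,0,0.315,0.266,-0.342,0.03,0.06],[0,0,0.36,0.304,-0.391,0.04,0.06],[0,0,0.405,0.342,-0.44,0.05,0.06],[0,0,0.45,0.38,-0.489,0.06,0.06],[0,0,0.495,0.418,-0.538,0.07,0.06],[0,0,0.538,0.455,-0.586,0.088,0.06]]], "force": 60}}

```text
clock: 1.1
tool_pos: [0.3458, -0.0809, 0.2019]
ee_rot: [[0.972, -0.236, 0.001], [-0.236, -0.972, -0.001], [0.001, 0.0, -1.0]]
force: [1.2, 0.0, -0.9]
grip_width: 0.06
finger_force: 0.0
```

Run:
```python
from h import *
from bench import r
a=now();print(rel(a,lid_tcp([.431,.147,.10],-13.5)),np.round(r.state()["joint_pos"],2),r.state()["tool_pos"])
```

```text
[0.0003, -0.0012, -0.0024, 0.029, -0.2416, 0.0619] [-0.43 -0.03  1.99 -0.    1.18  1.38] [ 0.34579783 -0.08088881  0.20193861]
```

Request:
{"name": "jog_arm", "arguments": {"steps": [[[0,0,0,0.004,-0.035,0.009,0.06],[0,0,0,0.008,-0.07,0.018,0.06],[0,0,0,0.012,-0.105,0.027,0.06],[0,0,0,0.017,-0.14,0.036,0.06],[0,0,0,0.021,-0.175,0.045,0.06],[0,0,0,0.025,-0.21,0.054,0.06],[0,0,0,0.029,-0.2415,0.062,0.06],[0,0,0,0.029,-0.2415,0.062,0.06],[0,0,0,0.029,-0.2415,0.062,0.06],[0,0,0,0.029,-0.2415,0.062,0.06]]]}}

```text
clock: 1.93
tool_pos: [0.4295, 0.1449, 0.1396]
ee_rot: [[0.973, -0.232, -0.002], [-0.232, -0.973, -0.001], [-0.001, 0.001, -1.0]]
force: [-0.1, -0.1, -0.3]
grip_width: 0.0599
finger_force: 0.0
```

Run:
```python
from h import *
from bench import r
for n in("scene","top"):
    i=r.get_image(n);np.savez(f"{n}1.npz",**i)
a=cv2.imread("pics/top0.png")
A=np.load("scene1.npz")["color"][110:240,220:380,::-1];B=np.load("top1.npz")["color"][150:280,230:390,::-1]
cv2.imwrite("pics/pre.png",cv2.resize(np.hstack([A,B]),None,fx=2.5,fy=2.5,interpolation=2))
a=now();print(rel(a,lid_tcp([.431,.147,0],-13.5)),a[0])
```

```text
[0.0006, 0.0002, -0.0007, 0.0006, -0.003, 0.1001] [0.42969791 0.14425127 0.14008109]
```

View pics/pre.png

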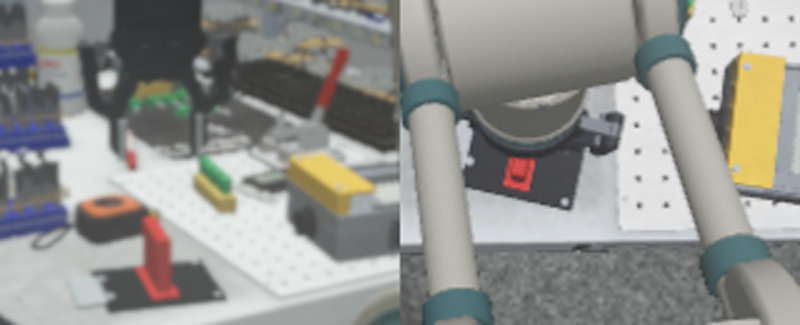

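The open fingers (about (115,150) and (200,150) in the left half) straddle the rib at (160,250) from above. I'll go down and grip.

Request:
{"name": "jog_arm", "arguments": {"steps": [[[0,0,0,0,-0.003,0.025,0.06],[0,0,0,0,-0.003,0.05,0.06],[0,0,0,0,-0.003,0.07,0.06],[0,0,0,0,-0.003,0.085,0.06],[0,0,0,0,-0.003,0.095,0.06],[0,0,0,0,-0.003,0.1,0.06],[0,0,0,0,-0.003,0.1,0.06],[0,0,0,0,-0.003,0.1,0.0],[0,0,0,0,-0.003,0.1,0.0],[0,0,0,0,-0.003,0.1,0.0],[0,0,0,0,-0.003,0.1,0.0],[0,0,0,0,-0.003,0.1,0.0]]], "force": 70}}

```text
clock: 3.03
tool_pos: [0.4315, 0.1482, 0.0408]
ee_rot: [[0.973, -0.233, 0.002], [-0.233, -0.973, -0.0], [0.002, -0.0, -1.0]]
force: [-0.6, -0.8, 6.9]
grip_width: 0.0135
finger_force: 68.9
```

Request:
{"name": "jog_arm", "arguments": {"steps": [[[0,0,0,0,0,0,0],[0,0,0,0,0,0,0],[0,0,0,0,0,0,0],[0,0,0,0,0,0,0],[0,0,0,0,0,-0.02,0],[0,0,0,0,0,-0.04,0],[0,0,0,0,0,-0.07,0],[0,0,0,0,0,-0.1,0],[0,0,0,0,0,-0.12,0],[0,0,0,0,0,-0.12,0]]]}}

```text
clock: 3.87
tool_pos: [0.4336, 0.1489, 0.164]
ee_rot: [[0.973, -0.233, 0.009], [-0.233, -0.973, 0.002], [0.008, -0.004, -1.0]]
force: [1.1, 0.0, -2.1]
grip_width: 0.013
finger_force: 68.5
```

Run:
```python
from h import *
from bench import r
i=r.get_image("scene");np.savez("scene2.npz",**i)
cv2.imwrite("pics/lift.png",cv2.resize(i["color"][90:240,200:400,::-1],None,fx=4,fy=4,interpolation=2))
a=now();print(a[0],r.state()["grip_width"],np.round(r.state()["joint_pos"],2))
print(rel(a,seat(-.025,.09,0)));print(rel(a,seat(-.025,.09,18)))
```

```text
[0.43223662 0.1485446  0.16186547] 0.013339903432658184 [ 0.18  0.17  1.89 -0.    1.08  1.98]
[-0.0019, -0.0049, -0.0848, 0.0684, 0.2959, -0.0224]
[-0.3158, 0.0084, -0.0849, 0.0674, 0.2836, -0.0204]
```

View pics/lift.png

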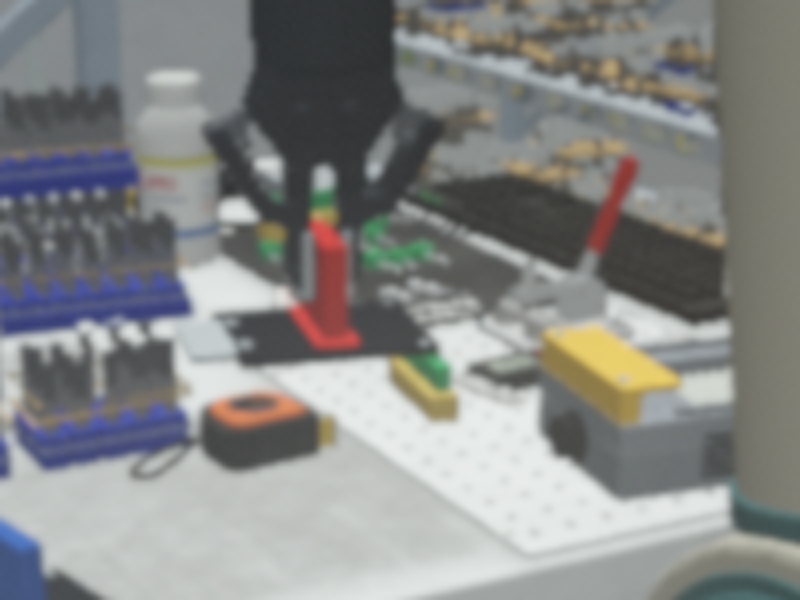

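The lid is held level at (330,340), clear of the box. I'll carry it over the box and tilt it there with the lip end low.

Request:
{"name": "jog_arm", "arguments": {"steps": [[[-0.02,0,-0.01,0.006,0.025,-0.005,0],[-0.05,0,-0.02,0.012,0.055,-0.01,0],[-0.08,0,-0.03,0.02,0.085,-0.015,0],[-0.12,0,-0.04,0.027,0.115,-0.02,0],[-0.16,0,-0.05,0.034,0.145,-0.02,0],[-0.2,0,-0.06,0.041,0.175,-0.02,0],[-0.24,0,-0.07,0.048,0.205,-0.02,0],[-0.28,0,-0.08,0.055,0.235,-0.02,0],[-0.316,0.008,-0.085,0.062,0.265,-0.02,0],[-0.316,0.008,-0.085,0.067,0.284,-0.02,0],[-0.316,0.008,-0.085,0.067,0.284,-0.02,0],[-0.316,0.008,-0.085,0.067,0.284,-0.02,0]]]}}

```text
clock: 4.92
tool_pos: [0.4286, -0.1436, 0.1782]
ee_rot: [[0.988, -0.142, -0.055], [-0.152, -0.94, -0.305], [-0.009, 0.309, -0.951]]
force: [-0.5, 0.7, -2.5]
grip_width: 0.0135
finger_force: 68.8
```

Request:
{"name": "jog_arm", "arguments": {"steps": [[[0,0,0,0,0,0,0],[0,0,0,0,0,0,0]]]}}

```text
clock: 5.08
tool_pos: [0.4294, -0.1427, 0.1792]
ee_rot: [[0.989, -0.14, -0.053], [-0.149, -0.94, -0.305], [-0.007, 0.31, -0.951]]
force: [-0.9, 0.4, -1.1]
grip_width: 0.0133
finger_force: 68.8
```

Run:
```python
from h import *
from bench import r
A=r.get_image("scene");np.savez("scene3.npz",**A);B=r.get_image("top");np.savez("top3.npz",**B)
A=A["color"][100:220,300:420,::-1];B=B["color"][150:270,320:460,::-1]
cv2.imwrite("pics/over.png",cv2.resize(np.hstack([A,B]),None,fx=3,fy=3,interpolation=2))
a=now();print(a[0],r.state()["force"],np.round(r.state()["joint_pos"],2))
print(rel(a,seat(-.025,.09,18)));print(rel(a,seat(-.025,.032,18)));print(rel(a,seat(0.002,.029,18)))
```

```text
[ 0.42975691 -0.14278693  0.17967092] [ 0.24736998  0.90721415 -1.54791215] [-0.24  0.16  1.9  -0.36  1.09  1.65]
[0.0014, 0.0054, 0.0026, 0.0018, 0.0007, -0.0023]
[0.0014, 0.0054, 0.0026, 0.0022, -0.0173, 0.0528]
[0.0014, 0.0054, 0.0026, 0.0022, -0.0439, 0.0473]
```

View pics/over.png

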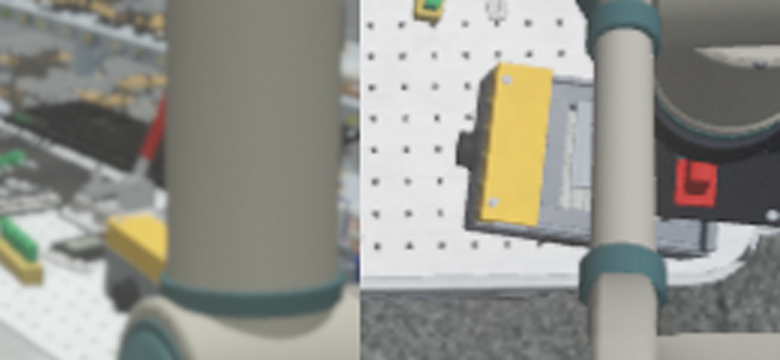

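The left view is blocked by the forearm. The top view shows the red grip at crop (695,183), i.e. pixel (432,211), with the lip hidden behind the forearm. I'll check this numerically by projection.

Run:
```python
from h import *
I=load("top3.npz");p,R=now();L=R*FLIP.inv();o=p-L.apply([0,0,.04])
for q in [(-.03,0,.06),(-.03,.007,.06),(-.03,-.007,.06),(-.045,-.055,.005),(-.045,.055,.005),(0,.079,0),(-.03,.079,0)]:
    w=o+L.apply(q);c=np.linalg.inv(I["pose"])@np.r_[w,1];u=I["mtx"]@c[:3];u=u[:2]/u[2];print(q,w.round(3),(360+(u[0]-320)*3).round(),((u[1]-150)*3).round())
```

```text
(-0.03, 0, 0.06) [ 0.401 -0.132  0.199] 701.0 180.0
(-0.03, 0.007, 0.06) [ 0.402 -0.126  0.197] 688.0 179.0
(-0.03, -0.007, 0.06) [ 0.4   -0.139  0.201] 713.0 181.0
(-0.045, -0.055, 0.005) [ 0.376 -0.199  0.164] 787.0 226.0
(-0.045, 0.055, 0.005) [ 0.391 -0.095  0.13 ] 604.0 210.0
(0, 0.079, 0) [ 0.439 -0.081  0.117] 573.0 142.0
(-0.03, 0.079, 0) [ 0.409 -0.076  0.117] 569.0 186.0
```

Projection matches the picture, so the grasp model holds. Now down, with the lip tip still short of the ledge.

Request:
{"name": "jog_arm", "arguments": {"steps": [[[0.001,0.005,0.003,0.002,-0.006,0.017,0],[0.001,0.005,0.003,0.002,-0.012,0.034,0],[0.001,0.005,0.003,0.002,-0.015,0.045,0],[0.001,0.005,0.003,0.002,-0.0173,0.0528,0],[0.001,0.005,0.003,0.002,-0.0173,0.0528,0],[0.001,0.005,0.003,0.002,-0.0173,0.0528,0],[0.001,0.005,0.003,0.002,-0.0173,0.0528,0]]]}}

```text
clock: 5.77
tool_pos: [0.4323, -0.1438, 0.1251]
ee_rot: [[0.989, -0.144, -0.045], [-0.151, -0.94, -0.307], [0.002, 0.31, -0.951]]
force: [-0.5, -0.3, -2.2]
grip_width: 0.013
finger_force: 68.8
```

Run:
```python
from h import *
from bench import r
B=r.get_image("top")
A=r.get_image("scene")
cv2.imwrite("pics/low.png",cv2.resize(B["color"][160:250,340:460,::-1],None,fx=6,fy=6,interpolation=2))
a=now();print(a[0],r.state()["force"])
for t in [(-.025,.032,18),(-.01,.0305,18),(0.002,.029,18)]: print(rel(a,seat(*t)))
```

```text
[ 0.43227719 -0.14396759  0.12525152] [-0.13302066  0.41551214 -1.78679314]
[0.0012, -0.0017, -0.0019, -0.0008, -0.0012, 0.0009]
[0.0012, -0.0017, -0.0019, -0.0008, -0.0159, -0.0023]
[0.0012, -0.0017, -0.0019, -0.0009, -0.0278, -0.0046]
```

View pics/low.png

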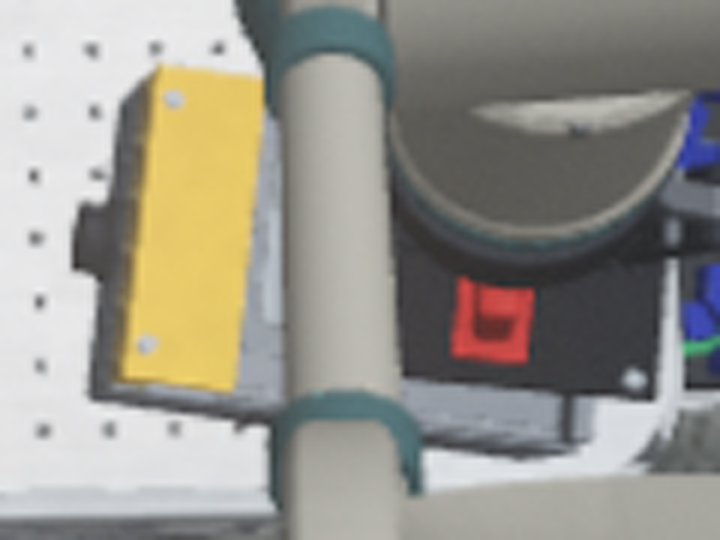

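The lip's outer edge (about (266,280)) sits just right of the ledge's free edge (about (245,280)), about 7 mm short as planned, with no contact force. I'll slide it under the ledge.

Request:
{"name": "jog_arm", "arguments": {"steps": [[[0,0,0,-0.001,-0.005,0,0],[0,0,0,-0.001,-0.01,-0.001,0],[0,0,0,-0.001,-0.015,-0.002,0],[0,0,0,-0.001,-0.02,-0.003,0],[0,0,0,-0.001,-0.024,-0.004,0],[0,0,0,-0.001,-0.028,-0.0046,0],[0,0,0,-0.001,-0.028,-0.0046,0],[0,0,0,-0.001,-0.028,-0.0046,0]]]}}

```text
clock: 6.53
tool_pos: [0.4349, -0.1157, 0.12]
ee_rot: [[0.989, -0.143, -0.047], [-0.15, -0.94, -0.306], [0.0, 0.31, -0.951]]
force: [-0.1, 0.4, -2.1]
grip_width: 0.0132
finger_force: 68.8
```

Run:
```python
from h import *
from bench import r
a=now();print(a[0],r.state()["force"])
for th in (18,15,12,9,6,3,0):
    Z=.079*np.sin(np.radians(th))+.004*th/18+.001; print(th,rel(a,seat(.001,Z,th)))
```

```text
[ 0.43487702 -0.11568464  0.12003678] [-0.1079289   0.38525185 -2.08719256]
18 [0.001, 0.0002, -0.0007, 0.0009, 0.0019, -0.0009]
15 [0.0534, 0.0002, -0.0007, 0.0009, 0.0025, 0.0036]
12 [0.1057, 0.0002, -0.0007, 0.0009, 0.0032, 0.0082]
9 [0.1581, 0.0001, -0.0007, 0.0009, 0.0038, 0.013]
6 [0.2104, 0.0001, -0.0007, 0.0009, 0.0043, 0.0179]
3 [0.2628, 0.0001, -0.0007, 0.0009, 0.0049, 0.0229]
0 [0.3152, 0.0001, -0.0007, 0.0009, 0.0054, 0.0281]
```

No contact, and the lip is under the ledge. Now the swing down, first to 3°.

Request:
{"name": "jog_arm", "arguments": {"steps": [[[0.027,0,0,0.001,0.002,0.0015,0],[0.053,0,0,0.001,0.0025,0.0036,0],[0.08,0,0,0.001,0.003,0.006,0],[0.106,0,0,0.001,0.0032,0.0082,0],[0.132,0,0,0.001,0.0035,0.0106,0],[0.158,0,0,0.001,0.0038,0.013,0],[0.184,0,0,0.001,0.004,0.0155,0],[0.21,0,0,0.001,0.0043,0.0179,0],[0.237,0,0,0.001,0.0046,0.0204,0],[0.263,0,0,0.001,0.0049,0.0229,0],[0.263,0,0,0.001,0.0049,0.0229,0]]]}}

```text
clock: 7.45
tool_pos: [0.4337, -0.1289, 0.0996]
ee_rot: [[0.988, -0.153, -0.008], [-0.153, -0.987, -0.051], [-0.0, 0.052, -0.999]]
force: [-0.7, 0.7, -1.7]
grip_width: 0.0131
finger_force: 68.8
```

Run:
```python
from h import *
from bench import r
a=now();print(a[0],r.state()["force"],r.state()["ft_torque"])
for t in [(.001,.0025,1.5),(.001,.001,0),(.001,0,0),(.001,-.001,0)]: print(t,rel(a,seat(*t)))
```

```text
[ 0.43371909 -0.12887956  0.09962014] [-0.74897983  0.68309023 -1.70071466] [ 0.02885633 -0.06025592  0.01246258]
(0.001, 0.0025, 1.5) [0.0259, 0.0004, -0.0032, 0.0, -0.0006, 0.0031]
(0.001, 0.001, 0) [0.0521, 0.0004, -0.0032, 0.0, 0.0004, 0.0046]
(0.001, 0, 0) [0.0521, 0.0004, -0.0032, 0.0, 0.0003, 0.0056]
(0.001, -0.001, 0) [0.0521, 0.0004, -0.0032, 0.0, 0.0003, 0.0066]
```

Request:
{"name": "jog_arm", "arguments": {"steps": [[[0.013,0,0,0,0,0.0015,0],[0.026,0,0,0,0,0.003,0],[0.04,0,0,0,0,0.004,0],[0.052,0,0,0,0,0.0046,0],[0.052,0,0,0,0,0.005,0],[0.052,0,0,0,0,0.0055,0],[0.052,0,0,0,0,0.0055,0]]]}}

```text
clock: 8.03
tool_pos: [0.434, -0.1282, 0.0948]
ee_rot: [[0.989, -0.151, 0.0], [-0.151, -0.989, -0.001], [0.001, 0.001, -1.0]]
force: [-1.3, -0.8, 1.9]
grip_width: 0.0135
finger_force: 69.5
```

Run:
```python
from h import *
from bench import r
a=now();print(a[0],r.state()["force"],r.state()["ft_torque"],rel(a,seat(.001,0,0)))
```

```text
[ 0.43401093 -0.12823738  0.09475047] [-1.32906791 -0.78719124  1.9190567 ] [-0.05545891  0.13670193 -0.03969528] [0.0006, -0.0005, -0.0014, -0.0002, 0.0013, 0.0008]
```

Light contact: the force changed from -1.7 to +1.9 N, at the expected deck height. I'll settle a little further, then release with a partial opening.

Request:
{"name": "jog_arm", "arguments": {"steps": [[[0,0,0,0,0,0.0005,0],[0,0,0,0,0,0.001,0],[0,0,0,0,0,0.001,0],[0,0,0,0,0,0.001,0.016],[0,0,0,0,0,0.001,0.02],[0,0,0,0,0,0.001,0.026],[0,0,0,0,0,0.001,0.034],[0,0,0,0,0,0.001,0.034],[0,0,0,0,0,0.001,0.034],[0,0,0,0,0,0.001,0.034]]]}}

```text
clock: 8.87
tool_pos: [0.434, -0.128, 0.0932]
ee_rot: [[0.989, -0.151, 0.0], [-0.151, -0.989, -0.0], [0.0, -0.0, -1.0]]
force: [0.5, -0.2, 0.9]
grip_width: 0.0343
finger_force: 0.0
```

Request:
{"name": "jog_arm", "arguments": {"steps": [[[0,0,0,0,0,-0.01,0.034],[0,0,0,0,0,-0.03,0.034],[0,0,0,0,0,-0.06,0.034],[0,0,0,0,0,-0.09,0.034],[0,0,0,0,0,-0.12,0.034],[0,0,0,-0.02,0.03,-0.13,0.034],[0,0,0,-0.04,0.065,-0.13,0.034],[0,0,0,-0.06,0.1,-0.13,0.034],[0,0,0,-0.08,0.135,-0.13,0.034],[0,0,0,-0.1,0.17,-0.13,0.034],[0,0,0,-0.12,0.2,-0.13,0.034],[0,0,0,-0.12,0.2,-0.13,0.034]]]}}

```text
clock: 9.87
tool_pos: [0.2814, -0.3124, 0.2234]
ee_rot: [[0.988, -0.158, -0.002], [-0.158, -0.988, -0.004], [-0.002, 0.004, -1.0]]
force: [1.5, 0.6, 0.5]
grip_width: 0.034
finger_force: 0.0
```

Run:
```python
from bench import r
import cv2,numpy as np
B=r.get_image("top")["color"][165:250,340:450,::-1];A=r.get_image("scene")["color"][130:215,290:400,::-1]
cv2.imwrite("pics/end.png",cv2.resize(np.vstack([B,A]),None,fx=3.5,fy=3.5,interpolation=2)[:600]) 
print(r.state()["clock"],r.state()["force"])
```

```text
9.9667 [ 0.06865822  0.24162234 -0.23950006]
```

View pics/end.png

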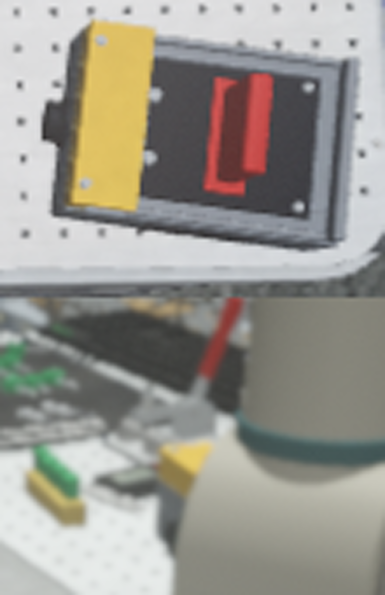

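The top view shows the lid lying inside the ridges: its plate spans about (150–320, 55–215), the lip end is under the ledge at (150,125), and there is a gap to the stop at (345,150). The gripper is well clear.

```bash
python3 -c "
from bench import r
print(r.job_done())"
```

```text
the job is handed in; nothing more can be done
None
```

The lipped lid with the red grip is hooked under the yellow ledge and lies on the filter box between its ridges. I released it, moved the arm clear without going near the blue-grip cover, and handed the job in at about 10 s; no verdict came back.

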